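# Stack tip boxes on the sloping rack

## Robot

A 6-joint arm with a two-finger parallel gripper is mounted at the origin on the work surface. World frame = base frame: x ahead of the robot, y to its left, z up, the work surface at z = 0. Lengths are in m, angles in rad, forces in N, time in s.
With the tool pointing down it reaches from about 0.375 to 0.975 m from the base axis. Payload 3.8 kg.
Tool frame: the origin (TCP) lies on the mounting face of the last link; the fingertips stand 173 mm ahead of it and the grasp point (between the pads) lies 155 mm ahead of it; z points along the fingers, y is the direction in which the jaws open and shut (so a half turn about z gives the same grasp; the last joint's range is limited). The gripper opens to 85 mm and grips with 20 to 120 N. Pads are 22 mm wide; open, the fingers measure 114 mm over their backs; the gripper's body (76 mm by 85 mm) begins 54 mm behind the grasp point. The pads swing forward as they close: fully open they stand 13 mm farther back than shut.
Start: joints at [-1.281, 0.264, 1.604, -0, 1.274, -0.037], TCP at [0.217, -0.639, 0.405] pointing down, gripper open.
Joint ranges: [-2.63, 2.63], [-0.94, 2.18], [0.31, 2.57], [-1.31, 4.45], [0, 2.66], [-2.55, 2.55]. Speed limits (rad/s): [2.57, 2.57, 3.14, 3.14, 3.14, 3.14].

## Interface

Orientations are given as a rotation vector (axis times angle).
In Python, from workcell import bot, imaging, order gives the robot as it stands. The module is installed in compiled form; this text tells all that it offers.
- The arm moves only by the shell command python3 -m creep 'ROWS' [OPENING] [FORCE]. ROWS is JSON, a list of rows, each an object with "slide": the shift along the tool's x, y, z each as a share of 25 mm, from -1 to 1, a list of three; "angular": the turn, a rotation vector about the tool's x, y, z each as a share of 4 degrees, from -1 to 1, a list of three. A call has 1 to 5 rows; each row shifts and turns the commanded pose from where the row before left it, along the tool's axes as they then stand; what a row does not reach is not made up. A row lasts 1/12 s, in which the tool goes at most 41.7 mm and 7.16 degrees, less where a joint would pass 70% of its speed; a pose out of reach is approached as far as the arm can. A call with a number of a shift or a turn outside -1 to 1 is refused whole. A call with a gripper value outside its range is refused whole. OPENING is the closure, from -1 (fully open) to 1 (shut), set as the call begins (- or left out, the last holds). The fingers move at their own pace and stop on an object; FORCE is the grip in N (left out, the last holds). Time passes only in rows, so rows that do not move let the fingers close. It gives the time, the measured TCP pose, the force and the opening at its end, in the units of the state.
- bot.read_state(): the state, without advancing time (a new reading comes with each control period).
- imaging.read_camera(name): name is "side" or "top"; returns (picture, depth): 384x512x3 uint8, red, green, blue; 384x512 float32, m along the optical axis (not along the pixel's ray), 0 where there is no reading.
- imaging.camera_model(name): a dict with "fovy" (degrees; the focal length in pixels is half the picture's height over the tangent of half this angle, whatever the lens; pixels are square), "cx", "cy" (the principal point, pixels), "camera_from_world" (4x4, takes a point from world to camera coordinates). Camera axes: x right, y down, z forward; pixel columns grow to the right and rows downward; lengths in m; the calibration is good to about 2 mm. A picture is of the moment at which its call begins. camera_model takes no time and is no camera call.
- order.finish_job(): hands the job in, once; it reports no verdict.
The state is a dict: "time": time; "q": joint angles; "joint_vel": joint speeds; "joint_torque": joint torques, N m; "tool_pos": TCP position; "tcp_rot": TCP orientation; "wrist_force": force on the tool from outside, world axes, zero at the start; "torque": the same for the moment, N m; "width": opening from 0.0 (shut) to 1.0 (fully open).
Only numpy, scipy, OpenCV 4.12 (cv2) and the standard library are available. Lean on these libraries where they do the work, as an engineer would, in place of code of your own. Each camera call takes 0.05 s, during which the arm holds its last target.

## Task

Stack the two low tip boxes on the sloping dark metal rack: first the long one, lying flat on the deck in the middle of its width, lengthwise along the slope, with its end up against the backstop at the low end; then the short one flat on top of it, squarely in line and with its end up against the backstop too. Let go of both and leave the tall tip box where it stands.

Things in the scene. Friction and masses are not known exactly. Their poses are not given: they have to be found in the camera images.
- long_box: clear-lidded white pipette tip box, 105 mm long x 60 mm wide x 40 mm high, the longer of the two low ones, 110 to 225 g. Rigid, shut, plain box faces all round, the two ends alike for the job. Origin: centre of its underside; x along its length, y across its width, z up. Stands upright on the bench at the start, length pointing roughly away from the robot (within 30 degrees).
- short_box: clear-lidded white pipette tip box, 75 mm long x 60 mm wide x 40 mm high, the shorter of the two low ones, 85 to 170 g. Rigid, shut, plain box faces all round, the two ends alike for the job. Origin: centre of its underside; x along its length, y across its width, z up. Stands upright on the bench at the start, length pointing roughly away from the robot (within 30 degrees).
- tall_box: clear-lidded white pipette tip box, 75 mm long x 60 mm wide x 65 mm high, the tall one, a bystander not to be moved. Rigid, shut, plain box faces all round, the two ends alike for the job. Origin: centre of its underside; x along its length, y across its width, z up. Stands upright on the bench at the start, length pointing roughly away from the robot (within 30 degrees).
- deck: fixed dark metal rack: deck 110 mm wide (y), 130 mm up a 20 degree slope (x) rising away from the robot; at its low end, robot side, a backstop 75 mm high, square to the deck. No side walls; boxes do not slide by themselves. Origin: middle of the corner of deck surface and backstop face, 22 mm above the bench; x up the slope, y across, z square to the deck (up, leaning to the robot).
Mind the look-alikes: they are no part of the job. What is shaped like the long_box but pink is not meant. Leave any turquoise look-alike of the short_box alone.

How it is judged:
By the outcome, as a careful person would: the job done as asked, in the order asked, and still so for the second after the job is handed in, with the robot touching nothing.
It also fails if it takes over 64 s, if anything falls off the work surface, if the arm or the gripper's body presses on something with over 40 N, if the wrist force passes 120 N, or if a joint passes its speed limit or range.

## Working session

There is one attempt and no reset: what is moved stays moved. The work goes in short steps, Python scripts to look and compute and a shell command to move; the robot and the scene stay as the last step left them, time stands still between calls to the robot, and variables do not carry over. Pictures are saved under pics/ and viewed, and the job is handed in when it is done.

```bash
mkdir -p pics; ls; python3 - <<'E'
from workcell import bot, imaging
import cv2, numpy as np
s=bot.read_state();print({k:np.round(v,3).tolist() for k,v in s.items()})
for n in ("side","top"):
    p,d=imaging.read_camera(n)
    cv2.imwrite(f"pics/{n}0.png",p[:,:,::-1]); np.save(f"pics/{n}0d.npy",d)
    m=imaging.camera_model(n);print(n,m)
E
```

```text
pics
{'time': 0.0, 'q': [-1.281, 0.265, 1.605, -0.0, 1.274, -0.037], 'joint_vel': [-0.001, 0.0, 0.0, 0.001, -0.0, -0.001], 'joint_torque': [0.004, -51.51, -36.731, 0.0, 0.013, -0.0], 'tool_pos': [0.217, -0.639, 0.403], 'tcp_rot': [-3.098, -0.511, 0.0], 'wrist_force': [0.311, -0.111, 0.556], 'torque': [-0.009, -0.016, 0.015], 'width': 1.0}
side {'fovy': 50.641058939989406, 'cx': 252.87537520484113, 'cy': 192.09607767182834, 'camera_from_world': array([[-0.86364031, -0.5036168 , -0.02226035,  0.43765187],
       [-0.22850402,  0.43045277, -0.87321036,  0.18586114],
       [ 0.44934544, -0.74905309, -0.48683483,  0.67242382],
       [ 0.        ,  0.        ,  0.        ,  1.        ]])}
top {'fovy': 54.56912882279468, 'cx': 258.2616604868765, 'cy': 194.2841177463982, 'camera_from_world': array([[-0.01359341, -0.99974884,  0.01781806, -0.03687681],
       [-0.99688791,  0.01216636, -0.07788762,  0.56429774],
       [ 0.07765128, -0.01882136, -0.99680291,  0.84252497],
       [ 0.        ,  0.        ,  0.        ,  1.        ]])}
```

View pics/top0.png

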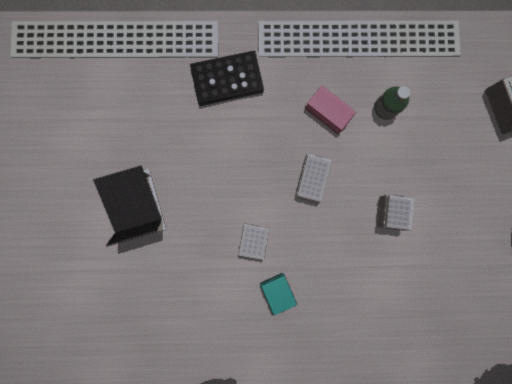

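View pics/side0.png

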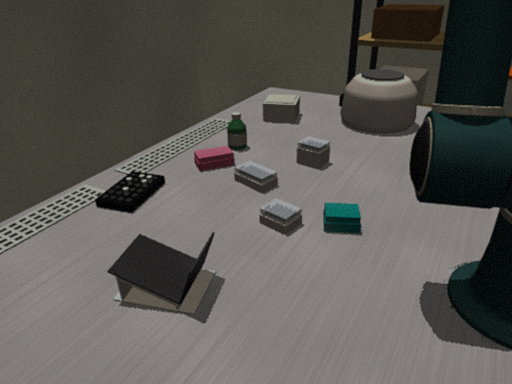

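```bash
cat > h.py <<'E'
import numpy as np, cv2
from workcell import bot, imaging
def cam(n):
    m=imaging.camera_model(n); f=192/np.tan(np.radians(m["fovy"]/2)); T=np.array(m["camera_from_world"]); return f,m["cx"],m["cy"],T
def cloud(n,d):
    f,cx,cy,T=cam(n); v,u=np.mgrid[:384,:512]
    P=np.stack([(u-cx)/f*d,(v-cy)/f*d,d],-1); return (P-T[:3,3])@T[:3,:3]
def ray(n,uv,z):
    f,cx,cy,T=cam(n); uv=np.atleast_2d(uv).astype(float)
    D=np.c_[(uv-[cx,cy])/f,np.ones(len(uv))]@T[:3,:3]; C=-T[:3,:3].T@T[:3,3]
    return C+D*((z-C[2])/D[:,2])[:,None]
def grab(n,tag):
    p,d=imaging.read_camera(n); cv2.imwrite(f"pics/{n}{tag}.png",p[:,:,::-1]); np.save(f"pics/{n}{tag}d.npy",d); return p,d
def proj(n,P):
    f,cx,cy,T=cam(n); Q=np.atleast_2d(P)@T[:3,:3].T+T[:3,3]; return Q[:,:2]/Q[:,2:]*f+[cx,cy]
E
python3 - <<'E'
from h import *
p=cv2.imread('pics/top0.png'); d=np.load('pics/top0d.npy'); X=cloud('top',d)
s=cv2.imread('pics/side0.png')
a=cv2.resize(p[140:275,85:425],None,fx=2.3,fy=2.3,interpolation=cv2.INTER_CUBIC)
b=cv2.resize(s[130:320,100:370],None,fx=2.9,fy=2.9,interpolation=cv2.INTER_CUBIC)
cv2.imwrite('pics/cropa.png',a);cv2.imwrite('pics/cropb.png',b)
# boxes via depth height mask
Z=X[:,:,2]
print('bench z',np.median(Z[300:340,330:450]), 'zero frac',(d==0).mean())
for nm,(u0,v0,u1,v1),h in (('long',(285,140,345,215),.04),('short',(230,210,280,275),.04),('tall',(375,185,425,240),.065)):
    m=np.zeros(Z.shape,np.uint8); sub=Z[v0:v1,u0:u1]; m[v0:v1,u0:u1]=(abs(sub-h)<.012)
    pts=np.argwhere(m)[:,::-1]; W=X[m>0]
    r=cv2.minAreaRect((W[:,:2]*1000).astype(np.float32)); print(nm,len(pts),'z',np.median(W[:,2]),r)
E
```

```text
bench z -0.0011996282981213658 zero frac 0.003957112630208333
long 1114 z 0.03900608072682605 ((601.1412963867188, -173.90432739257812), (57.475364685058594, 103.81333923339844), 74.20178985595703)
short 811 z 0.03914501943907186 ((456.3283996582031, -31.975181579589844), (56.92802429199219, 73.76898956298828), 78.75921630859375)
tall 872 z 0.06363749717185985 ((517.815185546875, -358.2422790527344), (57.388824462890625, 73.95386505126953), 82.35356903076172)
```

View pics/cropa.png

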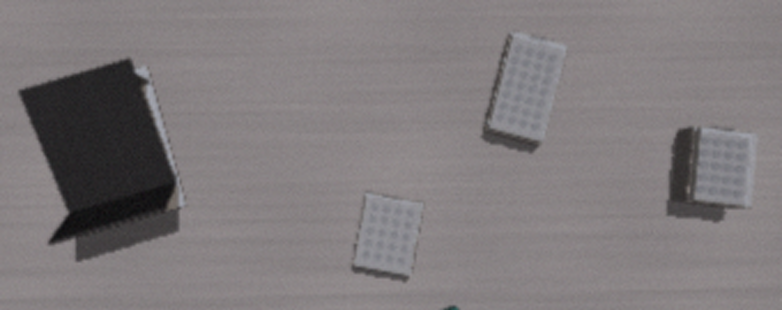

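View pics/cropb.png

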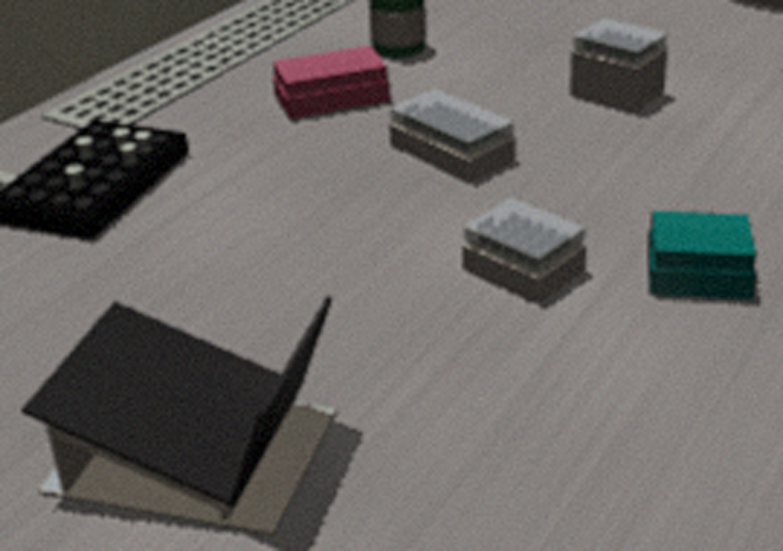

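```bash
python3 - <<'E'
from h import *
p=cv2.imread('pics/top0.png'); s=cv2.imread('pics/side0.png')
Xt=cloud('top',np.load('pics/top0d.npy')); Xs=cloud('side',np.load('pics/side0d.npy'))
def plane(P):
    for _ in range(4):
        c=P.mean(0); n=np.linalg.svd(P-c,full_matrices=False)[2][2]; e=(P-c)@n; P=P[abs(e)<2.5*e.std()+1e-4]
    if n[2]<0:n=-n
    return c,n,e.std(),P
for nm,im,X,reg in (('top',p,Xt,(90,160,170,250)),('side',s,Xs,(100,225,220,310))):
    u0,v0,u1,v1=reg; m=np.zeros((384,512),np.uint8); m[v0:v1,u0:u1]=(im[v0:v1,u0:u1].max(2)<62)
    m&=(X[:,:,2]>.012)
    m=cv2.erode(m,np.ones((3,3),np.uint8)); W=X[m>0]
    # deck points by RANSAC on plane w/ tilt 20deg
    rng=np.random.default_rng(0);best=0
    for _ in range(2000):
        a,b,c=W[rng.choice(len(W),3,False)]; n=np.cross(b-a,c-a); 
        if np.linalg.norm(n)<1e-6: continue
        n/=np.linalg.norm(n); 
        if n[2]<0:n=-n
        if abs(np.degrees(np.arccos(n[2]))-20)>4: continue
        k=abs((W-a)@n)<.004
        if k.sum()>best: best=k.sum();K=k
    c,n,e,P=plane(W[K]); print(nm,len(W),best,'deck',c,n,e,'tilt',np.degrees(np.arccos(n[2])),'slope az',np.degrees(np.arctan2(-n[1],-n[0])))
    az=np.arctan2(-n[1],-n[0]); 
    t=np.array([np.cos(az)*n[2],np.sin(az)*n[2],np.hypot(n[0],n[1])]); l=np.cross(n,t)
    R=W[~K]; R=R[(R-c)@n>.006]
    if len(R)>30:
        c2,n2,e2,P2=plane(R); print(' backstop',len(R),c2,n2,e2,'dot',n2@n, 'az',np.degrees(np.arctan2(n2[1],n2[0])))
    Q=np.c_[(P-c)@t,(P-c)@l].astype(np.float32)*1000; print(' rect',cv2.minAreaRect(Q)); 
    bx=cv2.boxPoints(cv2.minAreaRect(Q))/1000; print(c+bx[:,:1]*t+bx[:,1:]*l)
for n,im in(('top',p[150:260,80:190]),('side',s[210:330,90:240])): cv2.imwrite(f'pics/r{n}.png',cv2.resize(np.clip(im.astype(float)*1.8,0,255).astype(np.uint8),None,fx=5,fy=5,interpolation=cv2.INTER_CUBIC)[:600,:800])
E
```

```text
top 3019 2559 deck [0.55383822 0.24985025 0.04369106] [-0.32908161 -0.09425946  0.93958525] 0.0013657030739927976 tilt 20.01797875258512 slope az 15.983399610897502
 backstop 438 [0.48273201 0.21826893 0.08964669] [0.94909683 0.3040651  0.08221692] 0.00549516546904335 dot -0.26374152319156174 az 17.764061360166416
 rect ((-1.2044410705566406, -1.0085601806640625), (106.30757141113281, 128.0706024169922), 89.84922790527344)
[[0.50965111 0.18102875 0.02131072]
 [0.62542485 0.21383947 0.06515105]
 [0.5964049  0.31610938 0.06524681]
 [0.48063116 0.28329865 0.02140647]]
side 3580 3173 deck [0.55336614 0.25765733 0.04343769] [-0.32834238 -0.09340945  0.9399287 ] 0.0009151057123042247 tilt 19.9604142708487 slope az 15.880413205404315
 backstop 319 [0.45345265 0.27076405 0.08607372] [0.85499137 0.27847517 0.4375401 ] 0.0027591368723930477 dot 0.10451439051819593 az 18.040700888927358
 rect ((-3.378173828125, -4.991203308105469), (108.68234252929688, 128.09591674804688), 89.78657531738281)
[[0.50839629 0.18342573 0.02035142]
 [0.62433196 0.21591195 0.06407933]
 [0.59495936 0.32054982 0.06421753]
 [0.4790237  0.28806361 0.02048963]]
```

View pics/rtop.png

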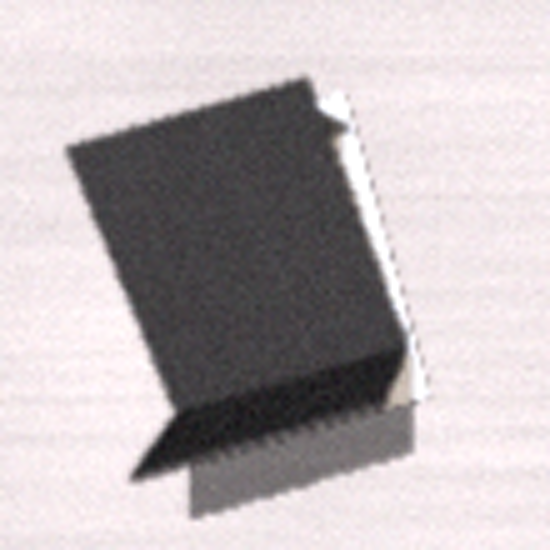

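View pics/rside.png

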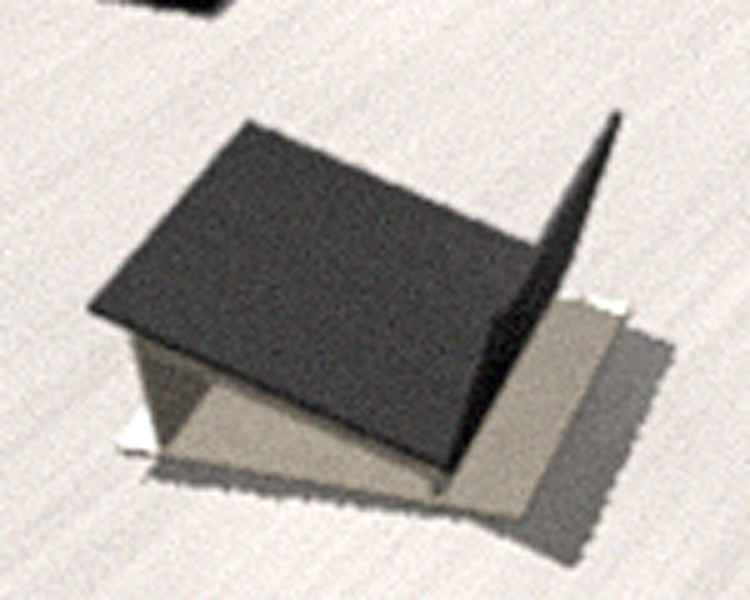

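```bash
python3 - <<'E'
from h import *
o=np.array([80,150]); zh=.022+.13*np.sin(np.radians(20))
hi=ray('top',np.array([[68,148],[308,78]])/5+o-.4,zh); lo=ray('top',np.array([[180,408],[407,347]])/5+o-.4,.022)
print(hi,lo)
o2=np.array([90,210]); hs=ray('side',np.array([[90,307],[250,122]])/5+o2-.4,zh); ls=ray('side',np.array([[445,470],[537,243]])/5+o2-.4,.022)
print(hs,ls)
for a,b in((hi,lo),(hs,ls)):
    print('az hi',np.degrees(np.arctan2(*(a[1]-a[0])[:2][::1]))-90+0, np.linalg.norm(a[1]-a[0]),'lo',np.degrees(np.arctan2(*(b[1]-b[0])[:2]))-90,np.linalg.norm(b[1]-b[0]),'len',np.linalg.norm(a-b,axis=1),'sideaz',[np.degrees(np.arctan2(v[1],v[0])) for v in a-b],'midlo',b.mean(0),'midhi',a.mean(0))
# boxes ray check with top face plane z=.04, white contour
E
```

```text
[[0.59795133 0.31841368 0.06646262]
 [0.6278257  0.21401415 0.06646262]] [[0.48297064 0.28384237 0.022     ]
 [0.50947873 0.18049608 0.022     ]]
[[0.59490679 0.32033552 0.06646262]
 [0.62406906 0.21628234 0.06646262]] [[0.47806655 0.28829948 0.022     ]
 [0.52326318 0.17921191 0.022     ]]
az hi 74.03130214595711 0.10858977725762733 lo 75.61390197948899 0.1066917745923007 len [0.12803382 0.1307914 ] sideaz [np.float64(16.734485385363495), np.float64(15.813111525491275)] midlo [0.49622469 0.23216922 0.022     ] midhi [0.61288852 0.26621391 0.06646262]
az hi 74.34377115504029 0.10806250252729466 lo 67.49503495758938 0.118079782164546 len [0.12905376 0.11624529] sideaz [np.float64(15.332919591246013), np.float64(20.190529668373184)] midlo [0.50066486 0.2337557  0.022     ] midhi [0.60948792 0.26830893 0.06646262]
```

```bash
cat >> h.py <<'E'
from scipy.spatial.transform import Rotation as Rn
AZ=np.radians(15.9); S=np.radians(20); O=np.array([.4945,.2335,.022])
Tx=np.array([np.cos(S)*np.cos(AZ),np.cos(S)*np.sin(AZ),np.sin(S)]); Nz=np.array([-np.sin(S)*np.cos(AZ),-np.sin(S)*np.sin(AZ),np.cos(S)]); Ly=np.cross(Nz,Tx)
def frame(x,z):  # tool R from tool x dir and tool z dir
    return np.c_[x,np.cross(z,x),z]
def go(pos,R):
    s=bot.read_state(); R0=Rn.from_rotvec(s['tcp_rot']).as_matrix(); p=np.array(s['tool_pos'])
    print('t',round(s['time'],2),'pos',np.round(p,4),'q',np.round(s['q'],2),'F',np.round(s['wrist_force'],1),'w',round(s['width'],3))
    print('target',np.round(pos,4),'slide units',np.round(R0.T@(pos-p)/.025,2),'turn units',np.round(Rn.from_matrix(R0.T@R).as_rotvec(degrees=True)/4,2),'| slide in target axes',np.round(R.T@(pos-p)/.025,2))
def overbox(c,az,zg):
    a=np.radians(az); x=np.array([np.cos(a),np.sin(a),0]); go(np.array([c[0],c[1],zg+.155]),frame(x,np.array([0,0,-1.])))
def deck(x,y,z):  # grasp point in deck coordinates
    go(O+x*Tx+y*Ly+(z+.155)*Nz,frame(Tx,-Nz))
E
python3 - <<'E'
from h import *
X=cloud('side',np.load('pics/side0d.npy')); 
for nm,c,h in (('long',(.601,-.174),.04),('short',(.456,-.032),.04),('tall',(.518,-.358),.065)):
    m=(abs(X[:,:,2]-h)<.007)&(np.hypot(X[:,:,0]-c[0],X[:,:,1]-c[1])<.075)
    W=X[m]; print(nm,m.sum(),cv2.minAreaRect((W[:,:2]*1000).astype(np.float32)))
overbox((.601,-.174),-15.8,.1)
E
```

```text
long 450 ((600.5833740234375, -171.60726928710938), (60.783241271972656, 104.52269744873047), 74.94697570800781)
short 529 ((455.37567138671875, -31.121936798095703), (60.797428131103516, 73.82199096679688), 79.16907501220703)
tall 248 ((516.9874267578125, -355.92474365234375), (59.91271209716797, 73.11045837402344), 84.09561920166016)
t 0.1 pos [ 0.2166 -0.639   0.4035] q [-1.28  0.26  1.61 -0.    1.27 -0.04] F [-0.3 -1.  -0. ] w 0.999
target [ 0.601 -0.174  0.255] slide units [ 20.53 -12.67   5.97] turn units [-0.03  0.01  8.63] | slide in target axes [  9.73 -22.08   5.94]
```

```bash
R='[{"slide":[1,-0.6,0],"angular":[0,0,0]},{"slide":[1,-0.6,0],"angular":[0,0,0]},{"slide":[1,-0.6,0],"angular":[0,0,0]},{"slide":[1,-0.6,0],"angular":[0,0,0]},{"slide":[1,-0.6,0],"angular":[0,0,0]}]'; true
python3 -m creep '[{"slide":[1,-0.6,0],"angular":[0,0,0]},{"slide":[1,-0.6,0],"angular":[0,0,0]},{"slide":[1,-0.6,0],"angular":[0,0,0]},{"slide":[1,-0.6,0],"angular":[0,0,0]},{"slide":[1,-0.6,0],"angular":[0,0,0]}]' -1 40
python3 -m creep '[{"slide":[1,-0.6,0],"angular":[0,0,0]},{"slide":[1,-0.6,0],"angular":[0,0,0]},{"slide":[1,-0.6,0],"angular":[0,0,0]},{"slide":[1,-0.6,0],"angular":[0,0,0]},{"slide":[1,-0.6,0],"angular":[0,0,0]}]'
```

```text
time: 0.52
tool_pos: [0.3115, -0.5269, 0.404]
tcp_rot: [-3.099, -0.51, 0.0]
wrist_force: [0.6, 0.2, -0.5]
width: 0.998
time: 0.93
tool_pos: [0.4059, -0.4156, 0.4041]
tcp_rot: [-3.099, -0.511, 0.001]
wrist_force: [1.2, -0.6, -0.0]
width: 1.002
```

```bash
python3 -m creep '[{"slide":[1,-0.6,0],"angular":[0,0,0]},{"slide":[1,-0.6,0],"angular":[0,0,0]},{"slide":[1,-0.6,0],"angular":[0,0,0]},{"slide":[1,-0.6,0],"angular":[0,0,0]},{"slide":[1,-0.6,0],"angular":[0,0,0]}]'
python3 -m creep '[{"slide":[1,-0.6,0],"angular":[0,0,0]},{"slide":[1,-0.6,0],"angular":[0,0,0]},{"slide":[1,-0.6,0],"angular":[0,0,0]},{"slide":[1,-0.6,0],"angular":[0,0,0]},{"slide":[0.5,-0.6,0],"angular":[0,0,0]}]'
python3 -m creep '[{"slide":[0,0,0.4],"angular":[0,0,1]},{"slide":[0,0,0.4],"angular":[0,0,1]},{"slide":[0,0,0.4],"angular":[0,0,1]},{"slide":[0,0,0.4],"angular":[0,0,1]},{"slide":[0,0,0.4],"angular":[0,0,1]}]'
python3 -m creep '[{"slide":[0,0,0.4],"angular":[0,0,1]},{"slide":[0,0,0.4],"angular":[0,0,1]},{"slide":[0,0,0.4],"angular":[0,0,1]},{"slide":[0,0,0.4],"angular":[0,0,0.6]},{"slide":[0,0,0],"angular":[0,0,0]}]'
python3 - <<'E'
from h import *
overbox((.601,-.173),-15.5,.025)
E
```

```text
time: 1.35
tool_pos: [0.5002, -0.3044, 0.4041]
tcp_rot: [-3.099, -0.511, 0.001]
wrist_force: [0.1, -0.1, -0.9]
width: 1.0
time: 1.77
tool_pos: [0.5837, -0.1968, 0.4041]
tcp_rot: [-3.099, -0.513, -0.001]
wrist_force: [-0.3, -0.7, 0.7]
width: 0.997
time: 2.18
tool_pos: [0.5819, -0.1984, 0.3536]
tcp_rot: [-3.141, 0.04, 0.002]
wrist_force: [0.7, 0.1, 0.2]
width: 1.002
time: 2.6
tool_pos: [0.5809, -0.1982, 0.3115]
tcp_rot: [-3.111, 0.43, 0.008]
wrist_force: [-1.0, -0.2, -0.4]
width: 1.0
t 2.6 pos [ 0.5809 -0.1982  0.3115] q [-0.37  0.22  1.83 -0.    1.09  1.48] F [-1.  -0.2 -0.4] w 1.0
target [ 0.601 -0.173  0.18 ] slide units [ 0.53 -1.19  5.26] turn units [-0.01  0.08 -0.06] | slide in target axes [ 0.51 -1.19  5.26]
```

```bash
python3 -m creep '[{"slide":[0.25,-0.6,0.3],"angular":[0,0,0]},{"slide":[0.25,-0.6,0.7],"angular":[0,0,0]},{"slide":[0,0,0.8],"angular":[0,0,0]},{"slide":[0,0,0.6],"angular":[0,0,0]},{"slide":[0,0,0],"angular":[0,0,0]}]'
python3 - <<'E'
from h import *
overbox((.601,-.173),-15.5,.025)
for n in('top','side'): grab(n,'1')
a=cv2.imread('pics/top1.png')[100:260,220:430];b=cv2.imread('pics/side1.png')[60:220,180:390]
cv2.imwrite('pics/v1.png',cv2.resize(np.hstack([a,b]),None,fx=1.9,fy=1.9,interpolation=cv2.INTER_CUBIC))
E
```

```text
time: 3.02
tool_pos: [0.6006, -0.1723, 0.251]
tcp_rot: [-3.111, 0.425, 0.011]
wrist_force: [-0.7, 1.1, -0.4]
width: 1.003
t 3.02 pos [ 0.6006 -0.1723  0.251 ] q [-0.32  0.31  1.85 -0.    0.99  1.52] F [-0.7  1.1 -0.4] w 1.003
target [ 0.601 -0.173  0.18 ] slide units [0.04 0.03 2.84] turn units [-0.    0.1  -0.02] | slide in target axes [0.02 0.02 2.84]
```

View pics/v1.png

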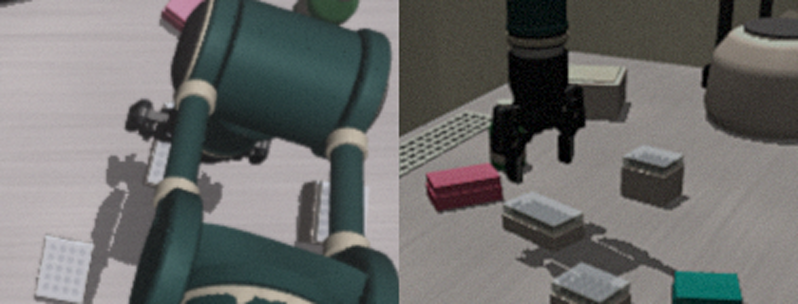

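```bash
python3 -m creep '[{"slide":[0,0,0.8],"angular":[0,0.1,0]},{"slide":[0,0,0.8],"angular":[0,0,0]},{"slide":[0,0,0.8],"angular":[0,0,0]},{"slide":[0,0,0.6],"angular":[0,0,0]},{"slide":[0,0,0],"angular":[0,0,0]}]'
python3 -m creep '[{"slide":[0,0,0],"angular":[0,0,0]},{"slide":[0,0,0],"angular":[0,0,0]},{"slide":[0,0,0],"angular":[0,0,0]},{"slide":[0,0,0],"angular":[0,0,0]},{"slide":[0,0,0],"angular":[0,0,0]}]' 1 40
python3 -m creep '[{"slide":[0,0,0],"angular":[0,0,0]},{"slide":[0,0,0],"angular":[0,0,0]},{"slide":[0,0,0],"angular":[0,0,0]},{"slide":[0,0,0],"angular":[0,0,0]},{"slide":[0,0,0],"angular":[0,0,0]}]'
python3 - <<'E'
from h import *
overbox((.601,-.173),-15.5,.025)
grab('side','2')
b=cv2.imread('pics/side2.png')[100:220,180:340]
cv2.imwrite('pics/v2.png',cv2.resize(b,None,fx=4,fy=4,interpolation=cv2.INTER_CUBIC))
E
```

```text
time: 3.53
tool_pos: [0.6015, -0.1732, 0.1779]
tcp_rot: [3.112, -0.428, 0.005]
wrist_force: [-0.3, 0.6, -0.6]
width: 0.998
time: 3.95
tool_pos: [0.6038, -0.1738, 0.1821]
tcp_rot: [3.11, -0.428, 0.017]
wrist_force: [0.3, -1.4, 7.2]
width: 0.691
time: 4.37
tool_pos: [0.6038, -0.1738, 0.1821]
tcp_rot: [3.11, -0.428, 0.017]
wrist_force: [0.6, 1.0, 7.0]
width: 0.696
t 4.37 pos [ 0.6038 -0.1738  0.1821] q [-0.32  0.39  1.88  0.    0.85  1.52] F [0.6 1.  7. ] w 0.696
target [ 0.601 -0.173  0.18 ] slide units [-0.12  0.    0.08] turn units [ 0.01 -0.16 -0.04] | slide in target axes [-0.12  0.    0.08]
```

View pics/v2.png

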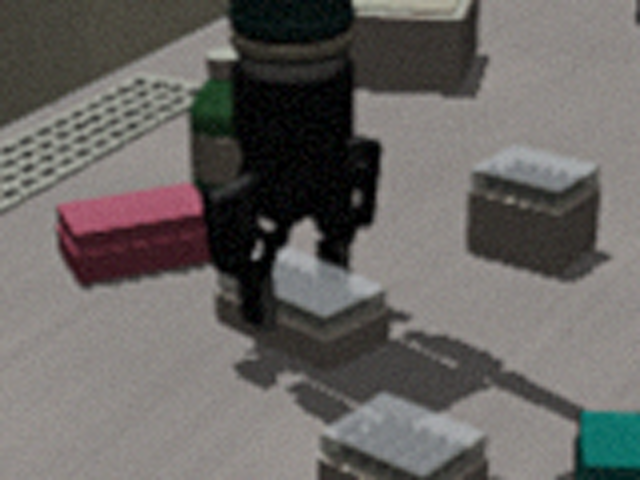

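```bash
python3 -m creep '[{"slide":[0,0,-0.3],"angular":[0,0,0]},{"slide":[0,0,-0.5],"angular":[0,0,0]},{"slide":[0,0,-1],"angular":[0,0,0]},{"slide":[0,0,-1],"angular":[0,0,0]},{"slide":[0,0,-1],"angular":[0,0,0]}]'
python3 -m creep '[{"slide":[0,0,-1],"angular":[0,0,0]},{"slide":[0,0,-1],"angular":[0,0,0]},{"slide":[0,0,-1],"angular":[0,0,0]},{"slide":[0,0,-1],"angular":[0,0,0]},{"slide":[0,0,0],"angular":[0,0,0]}]'
python3 - <<'E'
from h import *
deck(.065,0,.027+.06)
grab('side','3'); grab('top','3')
b=np.hstack([cv2.imread('pics/side3.png')[20:220,180:380],cv2.imread('pics/top3.png')[80:280,230:430]])
cv2.imwrite('pics/v3.png',cv2.resize(b,None,fx=2,fy=2,interpolation=cv2.INTER_CUBIC))
E
```

```text
time: 4.83
tool_pos: [0.6014, -0.1728, 0.2758]
tcp_rot: [3.112, -0.428, 0.009]
wrist_force: [0.1, 0.6, -2.3]
width: 0.694
time: 5.25
tool_pos: [0.6027, -0.1732, 0.3823]
tcp_rot: [3.109, -0.428, 0.028]
wrist_force: [1.7, -0.5, -0.6]
width: 0.695
t 5.25 pos [ 0.6027 -0.1732  0.3823] q [-0.32  0.18  1.74  0.    1.2   1.52] F [ 1.7 -0.5 -0.6] w 0.695
target [0.4736 0.2276 0.2716] slide units [ -9.38 -14.04   4.25] turn units [ 1.45  4.62 -7.79] | slide in target axes [ -2.05 -16.83   3.96]
```

View pics/v3.png

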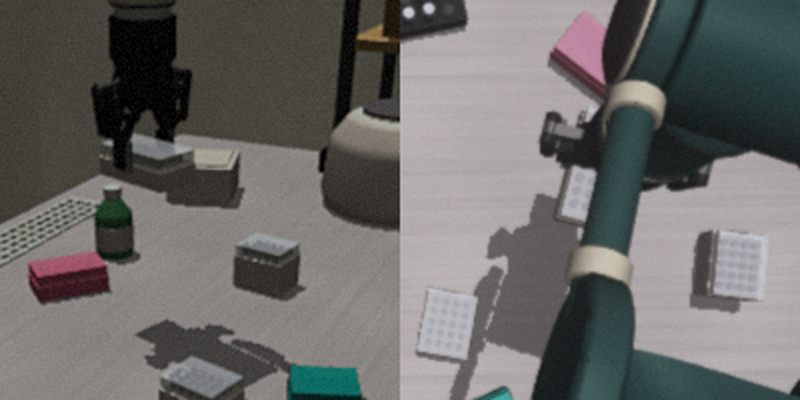

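```bash
python3 -m creep '[{"slide":[0,-1,0],"angular":[0,0,-1]},{"slide":[0,-1,0],"angular":[0,0,-1]},{"slide":[0,-1,0],"angular":[0,0,-1]},{"slide":[0,-1,0],"angular":[0,0,-1]},{"slide":[0,-1,0],"angular":[0,0,-1]}]'
python3 -m creep '[{"slide":[0,-1,0],"angular":[0,0,-1]},{"slide":[0,-1,0],"angular":[0,0,-1]},{"slide":[0,-1,0],"angular":[0,0,-0.8]},{"slide":[0,-1,0],"angular":[0,0,0]},{"slide":[0,-1,0],"angular":[0,0,0]}]'
python3 - <<'E'
from h import *
deck(.065,0,.027+.06)
E
```

```text
time: 5.77
tool_pos: [0.6171, -0.0484, 0.3717]
tcp_rot: [3.138, 0.123, 0.003]
wrist_force: [0.4, -0.2, -1.3]
width: 0.693
time: 6.18
tool_pos: [0.5923, 0.0738, 0.3713]
tcp_rot: [3.11, 0.424, 0.002]
wrist_force: [0.6, 0.6, -1.9]
width: 0.699
t 6.18 pos [0.5923 0.0738 0.3713] q [ 0.08  0.14  1.81 -0.    1.19  1.38] F [ 0.6  0.6 -1.9] w 0.699
target [0.4736 0.2276 0.2716] slide units [-2.93 -7.21  3.97] turn units [ 0.05  4.98 -0.08] | slide in target axes [-4.07 -7.22  2.76]
```

```bash
python3 -m creep '[{"slide":[-0.4,-1,0],"angular":[0,0,0]},{"slide":[-0.4,-1,0],"angular":[0,0,0]},{"slide":[-0.4,-1,0],"angular":[0,0,0]},{"slide":[-0.4,-1,0],"angular":[0,0,0]},{"slide":[-0.4,-1,0],"angular":[0,0,0]}]'
python3 -m creep '[{"slide":[-0.4,-1,0],"angular":[0,0,0]},{"slide":[-0.4,-1,0],"angular":[0,0,0]},{"slide":[0,-0.2,0],"angular":[0,1,0]},{"slide":[0,0,0],"angular":[0,1,0]},{"slide":[0,0,0],"angular":[0,1,0]}]'
python3 -m creep '[{"slide":[0,0,0],"angular":[0,1,0]},{"slide":[0,0,0],"angular":[0,1,0]},{"slide":[0,0,0],"angular":[0,0,0]},{"slide":[0,0,0],"angular":[0,0,0]}]'
python3 - <<'E'
from h import *
deck(.065,0,.027+.03)
E
```

```text
time: 6.6
tool_pos: [0.5101, 0.1803, 0.3707]
tcp_rot: [3.109, 0.424, 0.003]
wrist_force: [-0.7, 1.5, -0.7]
width: 0.697
time: 7.02
tool_pos: [0.4767, 0.2278, 0.3705]
tcp_rot: [-3.07, -0.422, -0.33]
wrist_force: [0.7, -1.3, -2.2]
width: 0.692
time: 7.35
tool_pos: [0.4767, 0.2269, 0.3709]
tcp_rot: [-3.024, -0.414, -0.534]
wrist_force: [0.2, -0.6, -2.3]
width: 0.694
t 7.35 pos [0.4767 0.2269 0.3709] q [ 0.41 -0.1   2.08 -0.07  0.82  1.75] F [ 0.2 -0.6 -2.3] w 0.694
target [0.4835 0.2304 0.2434] slide units [-1.46 -0.08  4.89] turn units [ 0.09 -0.   -0.06] | slide in target axes [-1.46 -0.06  4.89]
```

```bash
python3 -m creep '[{"slide":[-0.4,0,1],"angular":[0,0,0]},{"slide":[-0.4,0,1],"angular":[0,0,0]},{"slide":[-0.4,0,1],"angular":[0,0,0]},{"slide":[-0.2,-0.1,1],"angular":[0.1,0,-0.1]},{"slide":[0,0,0.9],"angular":[0,0,0]}]'
python3 -m creep '[{"slide":[0,0,0],"angular":[0,0,0]}]'
python3 - <<'E'
from h import *
deck(.065,0,.027)
grab('side','4'); grab('top','4')
b=np.hstack([cv2.imread('pics/side4.png')[150:330,80:280],cv2.imread('pics/top4.png')[130:310,60:260]])
cv2.imwrite('pics/v4.png',cv2.resize(b,None,fx=2,fy=2,interpolation=cv2.INTER_CUBIC))
E
```

```text
time: 7.77
tool_pos: [0.4853, 0.2315, 0.2428]
tcp_rot: [-3.018, -0.425, -0.531]
wrist_force: [0.8, -0.6, -2.1]
width: 0.693
time: 7.85
tool_pos: [0.4849, 0.231, 0.24]
tcp_rot: [-3.021, -0.425, -0.522]
wrist_force: [-1.3, -0.7, -2.4]
width: 0.696
t 7.85 pos [0.4849 0.231  0.24  ] q [ 0.41  0.08  2.17 -0.09  0.55  1.77] F [-1.3 -0.7 -2.4] w 0.696
target [0.4934 0.2332 0.2153] slide units [-0.    0.01  1.05] turn units [0.   0.1  0.03] | slide in target axes [-0.01  0.01  1.05]
```

View pics/v4.png

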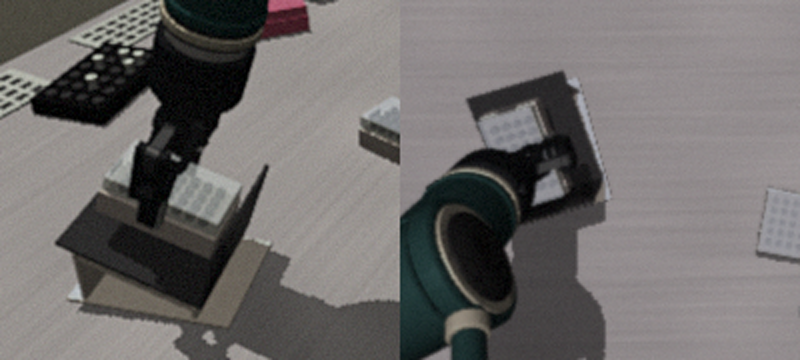

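```bash
python3 -m creep '[{"slide":[0,0,0.3],"angular":[0,0,0]},{"slide":[0,0,0.3],"angular":[0,0,0]},{"slide":[0,0,0.2],"angular":[0,0.1,0]},{"slide":[0,0,0],"angular":[0,0,0]}]'
python3 -m creep '[{"slide":[0,0,0.1],"angular":[0,0,0]},{"slide":[0,0,0],"angular":[0,0,0]}]'
python3 -m creep '[{"slide":[0,0,0.1],"angular":[0,0,0]},{"slide":[0,0,0],"angular":[0,0,0]}]'
python3 - <<'E'
from h import *
deck(.065,0,.027)
E
```

```text
time: 8.28
tool_pos: [0.4936, 0.2339, 0.2268]
tcp_rot: [-3.012, -0.424, -0.551]
wrist_force: [0.2, 0.5, -1.6]
width: 0.693
time: 8.45
tool_pos: [0.4944, 0.2343, 0.225]
tcp_rot: [-3.012, -0.424, -0.551]
wrist_force: [0.1, -1.0, -1.7]
width: 0.697
time: 8.62
tool_pos: [0.4953, 0.2345, 0.2226]
tcp_rot: [-3.012, -0.424, -0.551]
wrist_force: [0.6, 0.4, -1.8]
width: 0.697
t 8.62 pos [0.4953 0.2345 0.2226] q [ 0.41  0.12  2.17 -0.1   0.49  1.78] F [ 0.6  0.4 -1.8] w 0.697
target [0.4934 0.2332 0.2153] slide units [-0.19  0.03  0.24] turn units [-0.02 -0.19  0.03] | slide in target axes [-0.18  0.03  0.25]
```

```bash
python3 -m creep '[{"slide":[0,0,0.1],"angular":[0,-0.2,0]},{"slide":[0,0,0],"angular":[0,0,0]},{"slide":[0,0,0],"angular":[0,0,0]}]'
python3 -m creep '[{"slide":[0,0,0.1],"angular":[0,0,0]},{"slide":[0,0,0],"angular":[0,0,0]}]'
python3 -m creep '[{"slide":[0,0,0.1],"angular":[0,0,0]},{"slide":[0,0,0],"angular":[0,0,0]}]'
python3 - <<'E'
from h import *
deck(.065,0,.027)
E
```

```text
time: 8.87
tool_pos: [0.4962, 0.2348, 0.2202]
tcp_rot: [-3.017, -0.425, -0.53]
wrist_force: [-0.3, -0.1, -2.0]
width: 0.695
time: 9.03
tool_pos: [0.4969, 0.235, 0.2176]
tcp_rot: [-3.017, -0.425, -0.53]
wrist_force: [-0.6, -0.3, -2.0]
width: 0.693
time: 9.2
tool_pos: [0.4974, 0.2352, 0.2167]
tcp_rot: [-3.018, -0.425, -0.529]
wrist_force: [-10.6, -3.8, 10.8]
width: 0.693
t 9.2 pos [0.4974 0.2352 0.2167] q [ 0.41  0.14  2.16 -0.09  0.5   1.77] F [-10.6  -3.8  10.8] w 0.693
target [0.4934 0.2332 0.2153] slide units [-0.18  0.03 -0.01] turn units [-0.02  0.03  0.03] | slide in target axes [-0.18  0.03 -0.01]
```

```bash
python3 -m creep '[{"slide":[-0.15,0,-0.07],"angular":[0,0,0]},{"slide":[-0.15,0,0],"angular":[0,0,0]},{"slide":[-0.15,0,0],"angular":[0,0,0]},{"slide":[0,0,0],"angular":[0,0,0]}]'
python3 -m creep '[{"slide":[-0.1,0,0],"angular":[0,0,0]},{"slide":[0,0,0],"angular":[0,0,0]}]'
python3 -m creep '[{"slide":[-0.1,0,0],"angular":[0,0,0]},{"slide":[0,0,0],"angular":[0,0,0]}]'
python3 - <<'E'
from h import *
deck(.0525,0,.027)
f=bot.read_state()['wrist_force'];print(f@Tx,f@Ly,f@Nz)
E
```

```text
time: 9.53
tool_pos: [0.4865, 0.232, 0.2131]
tcp_rot: [-3.017, -0.425, -0.53]
wrist_force: [-0.7, -0.2, -2.5]
width: 0.693
time: 9.7
tool_pos: [0.4857, 0.2317, 0.2132]
tcp_rot: [-3.015, -0.425, -0.535]
wrist_force: [5.3, -0.1, -2.1]
width: 0.694
time: 9.87
tool_pos: [0.4849, 0.2315, 0.2136]
tcp_rot: [-3.013, -0.425, -0.542]
wrist_force: [9.3, 1.8, -3.7]
width: 0.69
t 9.87 pos [0.4849 0.2315 0.2136] q [ 0.41  0.12  2.19 -0.1   0.48  1.78] F [ 9.3  1.8 -3.7] w 0.69
target [0.4821 0.23   0.211 ] slide units [-0.15  0.03  0.05] turn units [-0.03 -0.1   0.03] | slide in target axes [-0.15  0.03  0.05]
7.560382748942052 -0.8269256923561407 -6.731686441402935
```

```bash
python3 -m creep '[{"slide":[0,0,0.1],"angular":[0,0,0]},{"slide":[0,0,0],"angular":[0,0,0]}]'
python3 -m creep '[{"slide":[0,0,0.06],"angular":[0,0,0]},{"slide":[0,0,0],"angular":[0,0,0]}]'
python3 - <<'E'
from h import *
deck(.0525,0,.027)
f=bot.read_state()['wrist_force'];print(f@Tx,f@Ly,f@Nz)
E
```

```text
time: 10.03
tool_pos: [0.4855, 0.2319, 0.2122]
tcp_rot: [-3.014, -0.424, -0.54]
wrist_force: [0.7, -0.9, 9.6]
width: 0.697
time: 10.2
tool_pos: [0.4856, 0.232, 0.2122]
tcp_rot: [-3.015, -0.424, -0.539]
wrist_force: [-10.3, -4.7, 24.5]
width: 0.695
t 10.2 pos [0.4856 0.232  0.2122] q [ 0.41  0.12  2.19 -0.1   0.48  1.79] F [-10.3  -4.7  24.5] w 0.695
target [0.4821 0.23   0.211 ] slide units [-0.17  0.04 -0.01] turn units [-0.02 -0.07  0.02] | slide in target axes [-0.17  0.04 -0.01]
-2.1880000455441038 -1.7096318127005008 26.833291342550336
```

```bash
python3 -m creep '[{"slide":[-0.08,0,-0.06],"angular":[0,0,0]},{"slide":[0,0,0],"angular":[0,0,0]}]'
python3 -m creep '[{"slide":[0,0,0],"angular":[0,0,0]},{"slide":[0,0,0],"angular":[0,0,0]},{"slide":[0,0,0],"angular":[0,0,0]},{"slide":[0,0,0],"angular":[0,0,0]},{"slide":[0,0,0],"angular":[0,0,0]}]' -1 40
python3 -m creep '[{"slide":[0,0,-0.3],"angular":[0,0,0]},{"slide":[0,0,-0.6],"angular":[0,0,0]},{"slide":[0,0,-1],"angular":[0,0,0]},{"slide":[0,0,-1],"angular":[0,0,0]},{"slide":[0,0,-1],"angular":[0,0,0]}]'
python3 -m creep '[{"slide":[0,0.6,-1],"angular":[0,0,0]},{"slide":[0,1,-1],"angular":[0,0,0]},{"slide":[0,1,-0.5],"angular":[0,0,0]},{"slide":[0,1,0],"angular":[0,-1,0]},{"slide":[0,1,0],"angular":[0,-1,0]}]'
python3 - <<'E'
from h import *
overbox((.456,-.0315),-11,.1)
for n in('side','top'): grab(n,'5')
b=np.hstack([cv2.imread('pics/side5.png')[200:320,90:240],cv2.imread('pics/top5.png')[140:260,70:220]])
cv2.imwrite('pics/v5.png',cv2.resize(b,None,fx=2.6,fy=2.6,interpolation=cv2.INTER_CUBIC))
for n in('side','top'):
    X=cloud(n,np.load(f'pics/{n}5d.npy'))-O; D=np.stack([X@Tx,X@Ly,X@Nz],-1)
    m=(abs(D[...,2]-.04)<.006)&(D[...,0]>0.01)&(D[...,0]<.13)&(abs(D[...,1])<.06)
    print(n,m.sum(),cv2.minAreaRect((D[m][:,:2]*1000).astype(np.float32)),np.median(D[m][:,2]))
    k=(abs(D[...,2])<.005)&(D[...,0]>0.0)&(D[...,0]<.14)&(abs(D[...,1])<.07); q=D[k]
    for lo,hi in ((.03,.06),(.06,.09)):
        e=q[(q[:,0]>lo)&(q[:,0]<hi)][:,1]; print('  deck y',e.min(),e.max())
E
```

```text
time: 10.37
tool_pos: [0.4847, 0.2317, 0.2123]
tcp_rot: [-3.012, -0.424, -0.547]
wrist_force: [7.0, -0.5, 3.7]
width: 0.697
time: 10.78
tool_pos: [0.4809, 0.2304, 0.2079]
tcp_rot: [-3.018, -0.425, -0.528]
wrist_force: [-0.7, 0.1, -0.7]
width: 1.0
time: 11.2
tool_pos: [0.4487, 0.2211, 0.301]
tcp_rot: [-3.018, -0.425, -0.528]
wrist_force: [-0.1, -1.1, -0.1]
width: 1.0
time: 11.62
tool_pos: [0.4603, 0.104, 0.3613]
tcp_rot: [-3.064, -0.433, -0.322]
wrist_force: [-0.7, 1.0, -0.2]
width: 0.997
t 11.62 pos [0.4603 0.104  0.3613] q [ 0.16 -0.17  2.14  0.03  0.96  1.43] F [-0.7  1.  -0.2] w 0.997
target [ 0.456  -0.0315  0.255 ] slide units [-2.52  5.16  3.81] turn units [-0.72 -2.94  6.75] | slide in target axes [0.86 5.35 4.25]
side 1406 ((57.2781982421875, 2.553518295288086), (94.46160888671875, 59.87192916870117), 0.1656537801027298) 0.03845349084097033
  deck y 0.02979830645707929 0.05655018679183756
  deck y 0.029092242692899655 0.055968920269777005
top 1177 ((57.32176208496094, 1.6569461822509766), (57.933387756347656, 94.58074188232422), 89.96597290039062) 0.039274740472584564
  deck y -0.05464753872432259 0.05452789522378212
  deck y -0.05528713989544614 0.05497722083486515
```

View pics/v5.png

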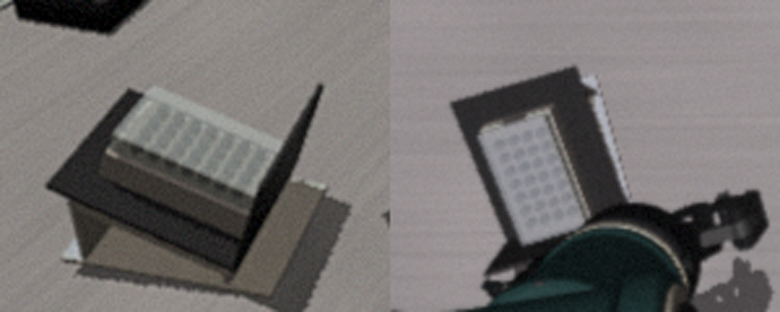

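```bash
python3 -m creep '[{"slide":[0,1,0],"angular":[0,-1,0]},{"slide":[0,1,0],"angular":[0,-1,0]},{"slide":[0,1,0],"angular":[0,-1,0]},{"slide":[0,1,0],"angular":[0,0,0]},{"slide":[0,0,0],"angular":[0,0,0]}]'
python3 -m creep '[{"slide":[0,0,0],"angular":[0,0,1]},{"slide":[0,0,0],"angular":[0,0,1]},{"slide":[0,0,0],"angular":[0,0,1]},{"slide":[0,0,0],"angular":[0,0,1]},{"slide":[0,0,0],"angular":[0,0,1]}]'
python3 -m creep '[{"slide":[0,0,0],"angular":[0,0,1]},{"slide":[0,0,0],"angular":[0,0,0.7]},{"slide":[0,0,0],"angular":[0,0,0]}]'
python3 - <<'E'
from h import *
overbox((.456,-.0315),-11,.1)
E
```

```text
time: 12.13
tool_pos: [0.4895, 0.0066, 0.3589]
tcp_rot: [3.11, 0.435, -0.001]
wrist_force: [0.6, 0.6, -0.1]
width: 0.997
time: 12.55
tool_pos: [0.4879, 0.0098, 0.3588]
tcp_rot: [-3.139, 0.113, 0.001]
wrist_force: [-0.6, -0.3, -0.6]
width: 1.001
time: 12.8
tool_pos: [0.488, 0.0098, 0.3588]
tcp_rot: [-3.127, 0.295, 0.001]
wrist_force: [-0.1, -0.2, -0.1]
width: 0.997
t 12.8 pos [0.488  0.0098 0.3588] q [-0.03 -0.06  2.04  0.    1.16  1.73] F [-0.1 -0.2 -0.1] w 0.997
target [ 0.456  -0.0315  0.255 ] slide units [-0.94  1.87  4.15] turn units [-0.01  0.01  0.05] | slide in target axes [-0.94  1.87  4.15]
```

```bash
python3 -m creep '[{"slide":[-0.3,0.6,1],"angular":[0,0,0]},{"slide":[-0.3,0.6,1],"angular":[0,0,0]},{"slide":[-0.3,0.6,1],"angular":[0,0,0]},{"slide":[0,0,1],"angular":[0,0,0]},{"slide":[0,0,0.6],"angular":[0,0,0]}]'
python3 -m creep '[{"slide":[0,0,0],"angular":[0,0,0]}]'
python3 - <<'E'
from h import *
overbox((.456,-.0315),-11,.02)
grab('side','6')
b=cv2.imread('pics/side6.png')[100:260,180:380]
cv2.imwrite('pics/v6.png',cv2.resize(b,None,fx=3,fy=3,interpolation=cv2.INTER_CUBIC))
E
```

```text
time: 13.22
tool_pos: [0.4557, -0.0309, 0.2414]
tcp_rot: [-3.127, 0.293, 0.007]
wrist_force: [0.2, -0.3, 0.5]
width: 0.999
time: 13.3
tool_pos: [0.4552, -0.0305, 0.2403]
tcp_rot: [-3.127, 0.293, 0.013]
wrist_force: [-0.3, -0.5, 0.9]
width: 0.998
t 13.3 pos [ 0.4552 -0.0305  0.2403] q [-0.12  0.02  2.21  0.    0.92  1.64] F [-0.3 -0.5  0.9] w 0.998
target [ 0.456  -0.0315  0.175 ] slide units [0.06 0.03 2.61] turn units [0.   0.12 0.07] | slide in target axes [0.04 0.03 2.61]
```

View pics/v6.png

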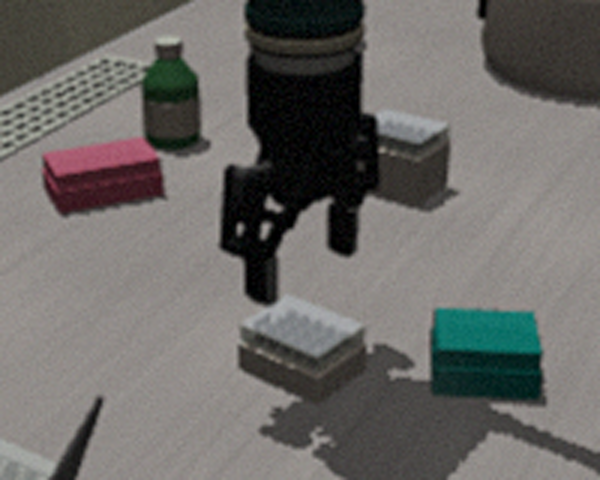

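```bash
python3 -m creep '[{"slide":[0,0,0.8],"angular":[0,0.1,0]},{"slide":[0,0,0.8],"angular":[0,0,0]},{"slide":[0,0,0.6],"angular":[0,0,0]},{"slide":[0,0,0.3],"angular":[0,0,0]},{"slide":[0,0,0],"angular":[0,0,0]}]'
python3 -m creep '[{"slide":[0,0,0],"angular":[0,0,0]},{"slide":[0,0,0],"angular":[0,0,0]},{"slide":[0,0,0],"angular":[0,0,0]},{"slide":[0,0,0],"angular":[0,0,0]},{"slide":[0,0,0],"angular":[0,0,0]}]' 1 40
python3 -m creep '[{"slide":[0,0,0],"angular":[0,0,0]},{"slide":[0,0,0],"angular":[0,0,0]},{"slide":[0,0,0],"angular":[0,0,0]}]'
python3 - <<'E'
from h import *
overbox((.456,-.0315),-11,.02)
E
```

```text
time: 13.77
tool_pos: [0.4579, -0.0308, 0.1811]
tcp_rot: [3.127, -0.293, 0.007]
wrist_force: [-0.4, -0.1, 0.0]
width: 0.999
time: 14.18
tool_pos: [0.4593, -0.0313, 0.1832]
tcp_rot: [3.127, -0.294, 0.015]
wrist_force: [0.1, 0.8, 7.0]
width: 0.694
time: 14.43
tool_pos: [0.4593, -0.0313, 0.1832]
tcp_rot: [3.127, -0.294, 0.014]
wrist_force: [-0.9, 0.9, 6.9]
width: 0.692
t 14.43 pos [ 0.4593 -0.0313  0.1832] q [-0.12  0.12  2.24 -0.    0.77  1.64] F [-0.9  0.9  6.9] w 0.692
target [ 0.456  -0.0315  0.175 ] slide units [-0.13  0.03  0.33] turn units [-0.   -0.13  0.06] | slide in target axes [-0.13  0.03  0.33]
```

```bash
python3 -m creep '[{"slide":[0,0,-0.3],"angular":[0,0,0]},{"slide":[0,0,-0.6],"angular":[0,0,0]},{"slide":[0,0,-1],"angular":[0,0,0]},{"slide":[0,0,-1],"angular":[0,0,0]},{"slide":[0,0,-1],"angular":[0,0,0]}]'
python3 -m creep '[{"slide":[0,0,-1],"angular":[0,0,0]},{"slide":[0,0,-1],"angular":[0,0,0]},{"slide":[0,0,-1],"angular":[0,0,0]},{"slide":[0,0,-1],"angular":[0,0,0]},{"slide":[0,0,-0.6],"angular":[0,0,0]}]'
python3 -m creep '[{"slide":[0,0,0],"angular":[0,0,-1]},{"slide":[0,0,0],"angular":[0,0,-1]},{"slide":[0,0,0],"angular":[0,0,-1]},{"slide":[0,0,0],"angular":[0,0,-1]},{"slide":[0,0,0],"angular":[0,0,-1]}]'
python3 -m creep '[{"slide":[0,0,0],"angular":[0,0,-1]},{"slide":[0,0,0],"angular":[0,0,-0.7]},{"slide":[0,0,0],"angular":[0,0,0]}]'
python3 - <<'E'
from h import *
deck(.055,.001,.028+.04+.06)
E
```

```text
time: 14.85
tool_pos: [0.4568, -0.0311, 0.2799]
tcp_rot: [3.127, -0.295, 0.007]
wrist_force: [-0.3, 0.4, -1.4]
width: 0.694
time: 15.27
tool_pos: [0.4569, -0.031, 0.3973]
tcp_rot: [3.127, -0.295, 0.015]
wrist_force: [0.2, 0.9, -1.6]
width: 0.7
time: 15.68
tool_pos: [0.4562, -0.031, 0.3941]
tcp_rot: [3.13, 0.258, 0.008]
wrist_force: [0.3, 1.1, -1.4]
width: 0.694
time: 15.93
tool_pos: [0.4563, -0.031, 0.394]
tcp_rot: [3.109, 0.44, 0.008]
wrist_force: [-0.3, 0.6, -1.5]
width: 0.692
t 15.93 pos [ 0.4563 -0.031   0.394 ] q [-0.12 -0.15  2.06 -0.    1.23  1.17] F [-0.3  0.6 -1.5] w 0.692
target [0.4508 0.2221 0.3067] slide units [ 2.58 -9.8   3.48] turn units [0.02 4.93 0.05] | slide in target axes [ 1.21 -9.8   4.16]
```

```bash
python3 -m creep '[{"slide":[0.26,-1,0],"angular":[0,0,0]},{"slide":[0.26,-1,0],"angular":[0,0,0]},{"slide":[0.26,-1,0],"angular":[0,0,0]},{"slide":[0.26,-1,0],"angular":[0,0,0]},{"slide":[0.26,-1,0],"angular":[0,0,0]}]'
python3 -m creep '[{"slide":[0.26,-1,0],"angular":[0,0,0]},{"slide":[0.26,-1,0],"angular":[0,0,0]},{"slide":[0.26,-1,0],"angular":[0,0,0]},{"slide":[0.26,-1,0],"angular":[0,0,0]},{"slide":[0.26,-0.8,0],"angular":[0,0,0]}]'
python3 -m creep '[{"slide":[0,0,0],"angular":[0,1,0]},{"slide":[0,0,0],"angular":[0,1,0]},{"slide":[0,0,0],"angular":[0,1,0]},{"slide":[0,0,0],"angular":[0,1,0]},{"slide":[0,0,0],"angular":[0,1,0]}]'
python3 -m creep '[{"slide":[0,0,0],"angular":[0,0,0]},{"slide":[0,0,0],"angular":[0,0,0]}]'
python3 - <<'E'
from h import *
deck(.055,.001,.028+.04+.02)
E
```

```text
time: 16.35
tool_pos: [0.453, 0.0991, 0.3939]
tcp_rot: [3.109, 0.435, 0.008]
wrist_force: [0.2, -0.1, -0.5]
width: 0.696
time: 16.77
tool_pos: [0.4509, 0.2239, 0.3937]
tcp_rot: [3.11, 0.436, 0.008]
wrist_force: [0.6, 0.1, -1.8]
width: 0.695
time: 17.18
tool_pos: [0.4512, 0.2224, 0.3936]
tcp_rot: [-3.017, -0.424, -0.544]
wrist_force: [-0.1, -0.6, -2.0]
width: 0.691
time: 17.35
tool_pos: [0.4508, 0.2221, 0.3935]
tcp_rot: [-3.019, -0.425, -0.537]
wrist_force: [-0.8, -0.5, -1.6]
width: 0.695
t 17.35 pos [0.4508 0.2221 0.3935] q [ 0.43 -0.17  2.1  -0.07  0.87  1.75] F [-0.8 -0.5 -1.6] w 0.695
target [0.464  0.2259 0.2692] slide units [-1.2  -0.01  4.86] turn units [ 0.02 -0.04  0.03] | slide in target axes [-1.18  0.    4.86]
```

```bash
python3 -m creep '[{"slide":[-0.4,0,0.8],"angular":[0,0,0]},{"slide":[-0.4,0,1],"angular":[0,0,0]},{"slide":[-0.4,0,1],"angular":[0,0,0]},{"slide":[0,0,1],"angular":[0,0,0]},{"slide":[0,0,0.8],"angular":[0,0,0]}]'
python3 -m creep '[{"slide":[0,0,0],"angular":[0,0,0]},{"slide":[0,0,0],"angular":[0,0,0]}]'
python3 - <<'E'
from h import *
deck(.055,.001,.028+.04)
grab('side','7')
b=cv2.imread('pics/side7.png')[130:330,60:300]
cv2.imwrite('pics/v7.png',cv2.resize(b,None,fx=3,fy=3,interpolation=cv2.INTER_CUBIC))
E
```

```text
time: 17.77
tool_pos: [0.4624, 0.225, 0.2732]
tcp_rot: [-3.02, -0.425, -0.534]
wrist_force: [1.0, 0.2, -1.6]
width: 0.693
time: 17.93
tool_pos: [0.4628, 0.225, 0.274]
tcp_rot: [-3.02, -0.425, -0.534]
wrist_force: [-0.4, 0.3, -1.5]
width: 0.698
t 17.93 pos [0.4628 0.225  0.274 ] q [ 0.42 -0.01  2.2  -0.09  0.62  1.78] F [-0.4  0.3 -1.5] w 0.698
target [0.4706 0.2277 0.2504] slide units [-0.01 -0.02  1.  ] turn units [ 0.03 -0.    0.04] | slide in target axes [-0.01 -0.02  1.  ]
```

View pics/v7.png

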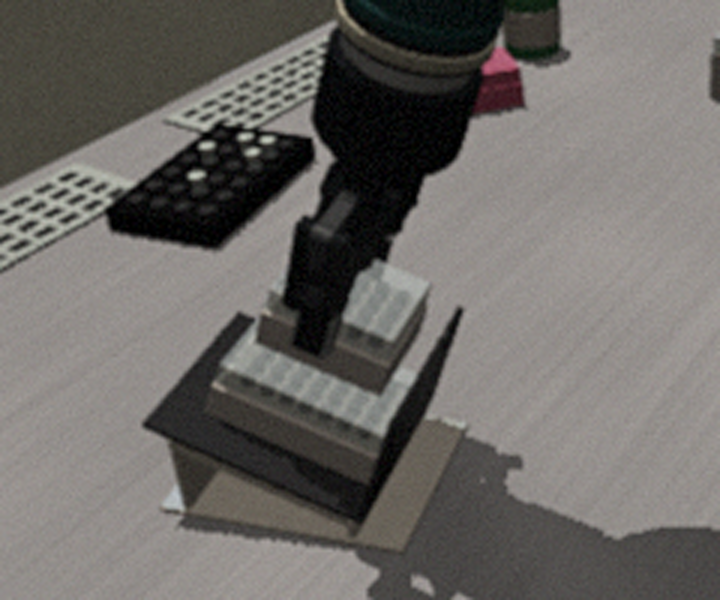

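```bash
python3 -m creep '[{"slide":[0,0,0.3],"angular":[0,0,0.05]},{"slide":[0,0,0.3],"angular":[0,0,0]},{"slide":[0,0,0.2],"angular":[0,0,0]},{"slide":[0,0,0],"angular":[0,0,0]}]'
python3 -m creep '[{"slide":[0,0,0.08],"angular":[0,0,0]},{"slide":[0,0,0],"angular":[0,0,0]}]'
python3 -m creep '[{"slide":[0,0,0.08],"angular":[0,0,0]},{"slide":[0,0,0],"angular":[0,0,0]}]'
python3 - <<'E'
from h import *
deck(.041,.001,.028+.04)
E
```

```text
time: 18.32
tool_pos: [0.4696, 0.2271, 0.2559]
tcp_rot: [-3.018, -0.42, -0.539]
wrist_force: [-1.5, -0.5, -1.7]
width: 0.695
time: 18.48
tool_pos: [0.4703, 0.2274, 0.2546]
tcp_rot: [-3.018, -0.42, -0.54]
wrist_force: [0.1, 0.1, -1.8]
width: 0.692
time: 18.65
tool_pos: [0.471, 0.2276, 0.2529]
tcp_rot: [-3.018, -0.42, -0.541]
wrist_force: [-0.3, -0.4, -1.0]
width: 0.696
t 18.65 pos [0.471  0.2276 0.2529] q [ 0.42  0.03  2.2  -0.09  0.56  1.78] F [-0.3 -0.4 -1. ] w 0.696
target [0.4579 0.2241 0.2456] slide units [-0.61 -0.01  0.08] turn units [ 0.02 -0.08 -0.  ] | slide in target axes [-0.61 -0.01  0.09]
```

```bash
python3 -m creep '[{"slide":[-0.2,0,0.02],"angular":[0,0,0]},{"slide":[-0.15,0,0.02],"angular":[0,0,0]},{"slide":[-0.1,0,0.02],"angular":[0,0,0]},{"slide":[0,0,0],"angular":[0,0,0]}]'
python3 -m creep '[{"slide":[-0.1,0,0],"angular":[0,0,0]},{"slide":[0,0,0],"angular":[0,0,0]}]'
python3 -m creep '[{"slide":[-0.1,0,0],"angular":[0,0,0]},{"slide":[0,0,0],"angular":[0,0,0]}]'
python3 - <<'E'
from h import *
deck(.041,.001,.028+.04)
f=bot.read_state()['wrist_force'];print(f@Tx,f@Ly,f@Nz)
E
```

```text
time: 18.98
tool_pos: [0.4604, 0.2245, 0.2469]
tcp_rot: [-3.019, -0.421, -0.538]
wrist_force: [-0.1, 0.3, -1.6]
width: 0.698
time: 19.15
tool_pos: [0.4589, 0.2242, 0.2467]
tcp_rot: [-3.018, -0.421, -0.541]
wrist_force: [0.1, 0.6, -1.8]
width: 0.693
time: 19.32
tool_pos: [0.4578, 0.224, 0.2469]
tcp_rot: [-3.016, -0.421, -0.547]
wrist_force: [4.5, 0.9, -1.9]
width: 0.697
t 19.32 pos [0.4578 0.224  0.2469] q [ 0.42  0.01  2.23 -0.1   0.55  1.79] F [ 4.5  0.9 -1.9] w 0.697
target [0.4579 0.2241 0.2456] slide units [-0.01 -0.01  0.05] turn units [ 0.02 -0.13  0.  ] | slide in target axes [-0.01 -0.01  0.05]
3.664723611932117 -0.36815171097285665 -3.388537013327558
```

Backstop contact; now seat it down gently.

```bash
python3 -m creep '[{"slide":[-0.1,0,0.06],"angular":[0,0,0]},{"slide":[0,0,0],"angular":[0,0,0]}]'
python3 -m creep '[{"slide":[0,0,0.06],"angular":[0,0,0]},{"slide":[0,0,0],"angular":[0,0,0]}]'
python3 -m creep '[{"slide":[0,0,0.04],"angular":[0,0,0]},{"slide":[0,0,0],"angular":[0,0,0]}]'
python3 - <<'E'
from h import *
deck(.041,.001,.028+.04)
f=bot.read_state()['wrist_force'];print(f@Tx,f@Ly,f@Nz)
E
```

```text
time: 19.48
tool_pos: [0.4574, 0.2239, 0.2461]
tcp_rot: [-3.013, -0.421, -0.553]
wrist_force: [5.4, 1.5, 1.2]
width: 0.696
time: 19.65
tool_pos: [0.4578, 0.2241, 0.2456]
tcp_rot: [-3.014, -0.42, -0.551]
wrist_force: [-0.7, -1.2, 11.4]
width: 0.694
time: 19.82
tool_pos: [0.4579, 0.2241, 0.2456]
tcp_rot: [-3.014, -0.42, -0.55]
wrist_force: [-7.5, -3.9, 21.5]
width: 0.694
t 19.82 pos [0.4579 0.2241 0.2456] q [ 0.42  0.02  2.23 -0.1   0.54  1.8 ] F [-7.5 -3.9 21.5] w 0.694
target [0.4579 0.2241 0.2456] slide units [ 0.  0. -0.] turn units [ 0.01 -0.17 -0.01] | slide in target axes [ 0.  0. -0.]
-0.4414791752271878 -1.7097437729237543 23.05779772599906
```

```bash
python3 -m creep '[{"slide":[-0.08,0,-0.05],"angular":[0,0,0]},{"slide":[0,0,0],"angular":[0,0,0]}]'
python3 -m creep '[{"slide":[0,0,0],"angular":[0,0,0]},{"slide":[0,0,0],"angular":[0,0,0]},{"slide":[0,0,0],"angular":[0,0,0]},{"slide":[0,0,0],"angular":[0,0,0]},{"slide":[0,0,0],"angular":[0,0,0]}]' -1 40
python3 -m creep '[{"slide":[0,0,-0.3],"angular":[0,0,0]},{"slide":[0,0,-0.6],"angular":[0,0,0]},{"slide":[0,0,-1],"angular":[0,0,0]},{"slide":[0,0,-1],"angular":[0,0,0]},{"slide":[0,0,-1],"angular":[0,0,0]}]'
python3 -m creep '[{"slide":[0,0.6,-0.4],"angular":[0,0,0]},{"slide":[0,1,0],"angular":[0,0,0]},{"slide":[0,1,0],"angular":[0,-1,0]},{"slide":[0,1,0],"angular":[0,-1,0]},{"slide":[0,1,0],"angular":[0,-1,0]}]'
python3 -m creep '[{"slide":[0,1,0],"angular":[0,-1,0]},{"slide":[0,1,0],"angular":[0,-1,0]},{"slide":[0,1,0],"angular":[0,0,0]},{"slide":[0,1,0],"angular":[0,0,0]},{"slide":[0,0,0],"angular":[0,0,0]}]'
python3 - <<'E'
from h import *
for n in('side','top'): grab(n,'8')
b=np.hstack([cv2.imread('pics/side8.png')[180:320,90:240],cv2.imread('pics/top8.png')[130:270,70:220]])
cv2.imwrite('pics/v8.png',cv2.resize(b,None,fx=2.6,fy=2.6,interpolation=cv2.INTER_CUBIC))
for n in('side','top'):
    X=cloud(n,np.load(f'pics/{n}8d.npy'))-O; D=np.stack([X@Tx,X@Ly,X@Nz],-1)
    for z in (.08,.04):
        m=(abs(D[...,2]-z)<.006)&(D[...,0]>0.005)&(D[...,0]<.13)&(abs(D[...,1])<.05); W=D[m]
        print(n,z,m.sum(),cv2.minAreaRect((W[:,:2]*1000).astype(np.float32)),np.median(W[:,2]),W.min(0),W.max(0))
E
```

```text
time: 19.98
tool_pos: [0.457, 0.2239, 0.2457]
tcp_rot: [-3.012, -0.421, -0.558]
wrist_force: [7.8, -0.3, 5.0]
width: 0.692
time: 20.4
tool_pos: [0.4532, 0.2225, 0.241]
tcp_rot: [-3.018, -0.421, -0.538]
wrist_force: [0.4, 0.0, 0.9]
width: 1.002
time: 20.82
tool_pos: [0.4203, 0.2133, 0.3339]
tcp_rot: [-3.018, -0.421, -0.539]
wrist_force: [0.6, -0.5, 0.9]
width: 0.992
time: 21.23
tool_pos: [0.4488, 0.101, 0.3436]
tcp_rot: [-3.085, -0.431, -0.221]
wrist_force: [0.3, 0.2, -0.6]
width: 1.004
time: 21.65
tool_pos: [0.4775, 0.0029, 0.3433]
tcp_rot: [3.11, 0.429, 0.01]
wrist_force: [1.0, -0.2, 0.4]
width: 1.0
side 0.08 1057 ((39.62871170043945, 1.4264106750488281), (58.91056823730469, 69.52753448486328), 89.69877624511719) 0.07848949959905381 [ 0.00500642 -0.02814479  0.07400252] [0.07438725 0.03099175 0.08109565]
side 0.04 523 ((54.77608871459961, 4.0578155517578125), (57.34122085571289, 100.31970977783203), 88.56661987304688) 0.0386004230444924 [ 0.00526056 -0.02556225  0.0340688 ] [0.10445798 0.03290895 0.04593109]
top 0.08 946 ((40.02231216430664, 0.9838752746582031), (70.02777099609375, 57.43697738647461), 0.10373010486364365) 0.07918630087675482 [ 0.00501151 -0.02778642  0.07419829] [0.07508247 0.0297565  0.08320065]
top 0.04 408 ((56.64439392089844, 0.10617256164550781), (96.77873229980469, 58.17387008666992), 1.860280156135559) 0.03932038630236376 [ 0.00915452 -0.02928639  0.03414913] [0.10442687 0.03004773 0.04591703]
```

View pics/v8.png

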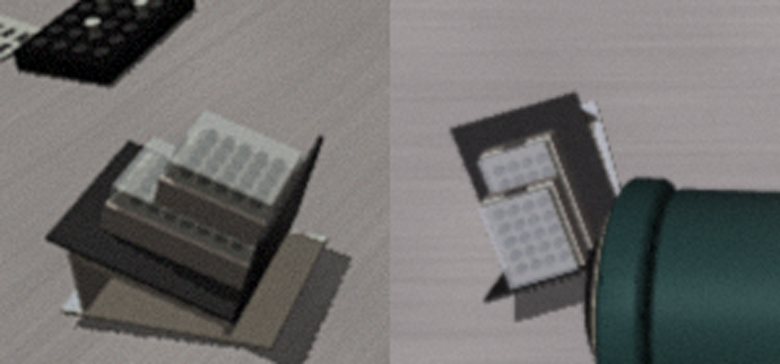

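View pics/top8.png

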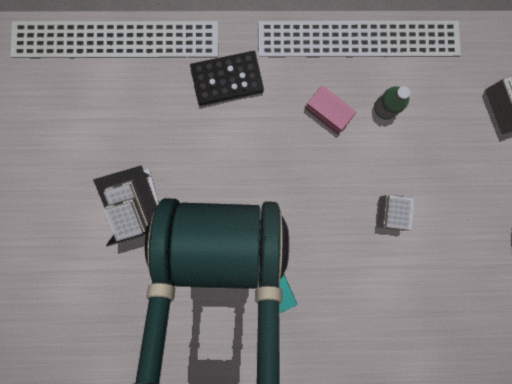

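```bash
python3 - <<'E'
from h import *
for n in('side','top'):
    X=cloud(n,np.load(f'pics/{n}8d.npy'))-O; D=np.stack([X@Tx,X@Ly,X@Nz],-1)
    m=(abs(D[...,2]-.039)<.003)&(D[...,0]>0.081)&(D[...,0]<.13)&(abs(D[...,1])<.05); W=D[m]
    print(n,'long',m.sum(),W[:,1].min(),W[:,1].max(),cv2.minAreaRect((W[:,:2]*1000).astype(np.float32)))
    m=(abs(D[...,2]-.079)<.003)&(D[...,0]>0.005)&(D[...,0]<.08); W=D[m]; print(n,'short',W[:,1].min(),W[:,1].max())
    A=np.c_[W[:,:2],np.ones(len(W))]; print('short top plane slope deg',np.degrees(np.linalg.lstsq(A,W[:,2],rcond=None)[0][:2]))
X=cloud('top',np.load('pics/top8d.npy'));m=(abs(X[...,2]-.064)<.01)&(np.hypot(X[...,0]-.518,X[...,1]+.358)<.07)
print('tall',cv2.minAreaRect((X[m][:,:2]*1000).astype(np.float32)))
E
```

```text
side long 291 -0.025562251213540638 0.031218636652749723 ((93.31758880615234, 2.7994441986083984), (22.529237747192383, 56.657005310058594), 1.4473981857299805)
side short -2.1796883397630302 0.03086047599031428
short top plane slope deg [-0.03939533 -0.01964355]
top long 290 -0.027479948642743557 0.03004772519532374 ((92.68611907958984, 1.2563400268554688), (57.529388427734375, 23.385887145996094), 89.85063171386719)
top short -0.027786424704597662 0.02975649892552973
short top plane slope deg [-0.03609239  0.10542938]
tall ((517.7171020507812, -358.63525390625), (58.02313995361328, 73.96914672851562), 81.72982025146484)
```

```bash
python3 - <<'E'
from workcell import order,bot
print(order.finish_job(),bot.read_state()['time'])
E
```

```text
the job is handed in; nothing more can be done
the job is handed in; nothing more can be done
```

I stacked both boxes on the rack and handed the job in, about 22 s into the 64 s allowed. The long box lies lengthwise on the deck against the backstop. The short box lies on top of it, in line and also against the backstop. Both are released and the gripper is clear.

- **Contact with the backstop:** I slid each box down until the wrist force rose, then pressed it down to seat it. In the last depth images the upper ends lie about 104.4 mm (long) and 74.4–75.1 mm (short) up the slope, so both are flush to about 1 mm.
- **Alignment:** The top view puts the two boxes within 0.3 mm of each other sideways and within about 0.3° of square. The short box's top is parallel to the deck within about 0.1°.
- **Centring:** The top view puts the long box about 1.3 mm off the middle of the deck, while the side view gives 2.8 mm. That is within the roughly 2 mm calibration error, so I left it.
- **Other objects:** The tall box measures the same as at the start within about 1 mm. I never reached for the pink and turquoise look-alikes. The arm partly hid the turquoise one in the last top picture.
- **Forces:** The highest wrist force I read was about 27 N.

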